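# Bring the specimen carrier home through the L-shaped slot

## Task

The round specimen carrier stands on the slotted plate with its guide pin in the long leg of the L-shaped slot. Push it along the slot to the corner, then push it sideways along the short leg until it is fully home at the slot's end, in front of the curved cradle, and leave it there. Only push on the rim of the carrier, without forcing it against the walls of the slot: do not lift or tip it, do not touch the specimen riding in its nest, and leave the other things on the bench where they are.

Things in the scene. Friction and masses are not known exactly. Their poses are not given: they have to be found in the camera images.
- fixture: fixed aluminium plate, 190x190 mm (its x -95..95, y -75..115), top 16 mm above the bench; origin on the bench, z up. L-shaped slot 14 mm wide, 12 deep: long leg (120 mm) along +x from slot_start to slot_corner, short leg (80 mm) along +y to slot_home. A low curved dark steel cradle (inner radius 51 mm about slot_home, on its +y side, 0.7 rad either way, top 34 mm over the bench) stands past the home end
- slot_start (a point): closed loading end of the slot's centre line, at the height of the plate's top (16 mm over the bench); fixture x = -65, y = -35 mm. The carrier starts with its pin 0 to 30 mm from here along the long leg
- slot_corner (a point): corner of the slot's centre line, at the height of the plate's top; fixture x = 55, y = -35 mm. The long leg ends here: the pin comes up against the slot's far wall about 2 mm past it
- slot_home (a point): closed home end of the short leg's centre line, at the height of the plate's top; fixture x = 55, y = 45 mm. The pin comes up against the end wall about 2 mm past it
- carrier: loose grey disc, 96 mm diameter, 20 thick, 0.3 to 0.6 kg, lying on the plate; origin on its axis in its underside (16 mm over the bench), z up. A pin 10 mm thick hangs 9 mm from it into the slot (2 mm play each side). Nest ring on top, 41 mm across, 8 high. Slides by plain friction (a few N), stays where left (15 N is ample; over 50 N counts as forcing). Push on its rim, 16 to 36 mm above the bench; it is too wide to grip
- puck: mounted metallographic specimen, a dark cylinder 30 mm across and 24 mm high, loose in the carrier's nest (1.5 mm play); origin in the centre of its underside, its top 60 mm above the bench
- ring: cut steel tube ring, 41 mm outside, 16 mm high; a bystander, loose on the bench near the plate; origin in the centre of its underside
- jar: small paste jar with a screw lid, 47 mm across, 36 mm high; a bystander, loose on the bench near the plate; origin in the centre of its underside
- bar: ground steel bar 18x100x18 mm lying flat (long along its y); a bystander, loose on the bench near the plate; origin in the centre of its underside
- stud: hex bolt standing on its head, 19 mm across, 53 mm high; a bystander, loose on the bench near the plate; origin in the centre of its underside
- loupe: folding loupe 31x64x14 mm lying flat; a bystander, loose on the bench near the plate; origin in the centre of its underside
- timer: bench timer 58x62x21 mm; a bystander, loose on the bench near the plate; origin in the centre of its underside

How it is judged (in metres and radians):
On the way:
1. the carrier has been pushed along the long leg into the corner (x of carrier in the frame of fixture above 0.048 m and y of carrier in the frame of fixture below -0.027 m), for 0.05 s.
At the end, for the whole second after the job is handed in: The carrier rests flat on the plate with its pin at the home end of the short leg (within 5 mm of slot_home along the leg), at rest, and the specimen still sits upright in its nest (y of carrier in the frame of fixture between 0.04 and 0.05 m and x of carrier in the frame of fixture between 0.049 and 0.061 m and z of carrier in the frame of fixture below 0.019 m and angle between carrier's own z axis and vertical below 0.06 rad and linear speed of carrier below 0.01 m/s and horizontal distance between puck and carrier below 0.006 m and z of puck in the frame of carrier between 0.016 and 0.024 m and angle between puck's own z axis and vertical below 0.1 rad); the robot touches nothing.
It fails at once if the carrier is lifted more than 6 mm off the plate or tipped by more than 0.15 rad (z of carrier in the frame of fixture above 0.022 m or angle between carrier's own z axis and vertical above 0.15 rad).
It fails at once if the carrier is forced: the robot presses on it with more than 50 N (contact force between any of the fingers, the arm and carrier above 50 N).
It fails at once if the robot touches the specimen (contact force between any of the fingers, the arm and puck above 0.5 N).
It fails at once if the specimen leaves its nest (horizontal distance between puck and carrier above 0.01 m or z of puck in the frame of carrier above 0.027 m).
It fails at once if a bystander is moved more than 20 mm (distance of any of ring, jar, bar, stud, loupe, timer from where it was at the start of the episode above 0.02 m).
It also fails if it takes over 48 s, if anything falls off the work surface, if the arm or the gripper's body presses on something with over 40 N, if the wrist force passes 120 N, or if a joint passes its speed limit or range.

## Robot

A 7-joint arm with a two-finger parallel gripper is mounted at the origin on a cart in front of the work surface, level with it; the furniture and walls round the work are solid. World frame = base frame: x ahead of the robot, y to its left, z up, the work surface at z = 0. Lengths are in mm, angles in rad, forces in N, time in s.
With the tool pointing down it reaches from about 400 to 750 mm from the base axis. Payload 19.5 kg.
Tool frame: the origin (TCP) lies on the centre line of the jaws, within the pads' length; the fingertips stand 8 mm ahead of it and the grasp point (between the pads) lies 11 mm behind it; z points along the fingers, x is the direction in which the jaws open and shut, and the axes are right-handed (so a half turn about z gives the same grasp; the last joint's range is limited). The gripper opens to 85 mm and grips with 20 to 120 N. Pads are 22 mm wide; open, the fingers measure 114 mm over their backs; the gripper's body (76 mm by 85 mm) begins 54 mm behind the grasp point. The pads swing forward as they close: fully open they stand 13 mm farther back than shut.
Start: joints at [1.135, 0.707, -0.028, 1.485, 0.022, 0.951, -0.075], TCP at [220.617, -530.961, 200.568] pointing down, gripper open.
Joint ranges: [-2.71, 2.71], [-0.32, 2.16], [-1.57, 1.52], [0, 2.45], [-1.46, 4.6], [0, 2.02], [-2.83, 2.83]. Speed limits (rad/s): [1.89, 1.89, 2.57, 2.57, 3.01, 3.01, 3.01].

## Interface

Orientations are given as [roll, pitch, yaw] about the fixed x, y, z axes, in that order (R = Rz(yaw) Ry(pitch) Rx(roll)).
In Python, from cell import ctrl gives the robot as it stands.
- The arm moves only by the tool play_rows, never from a script. Its argument "deltas" is a list of rows, each a list of 3 entries, a list of its own where there are three numbers: the opening, from 0 (shut) to 1 (fully open), then the shift along the tool's x, y, z in cm, then the turn, a rotation vector about the tool's x, y, z in rad. A call has 1 to 8 rows; each row is the pose to reach, as a shift and turn from the pose commanded when the call began, along the tool's axes at that moment; what a row does not reach only later rows make up. A row lasts 1/8 s, in which the tool goes at most 62.5 mm and 10.7 degrees, less where a joint would pass 70% of its speed; a pose out of reach is approached as far as the arm can. A call with a gripper value outside its range is refused whole. The fingers move at their own pace and stop on an object; the grip force is fixed at half the most. Time passes only in rows, so rows that repeat a pose let the fingers close. It gives the time, the measured TCP pose, the force and the opening at its end, in the units of the state.
- ctrl.read_state(): the state, without advancing time (a new reading comes with each control period).
- ctrl.snapshot(name): name is "side" or "top" or "wrist"; returns (picture, depth): 420x560x3 uint8, red, green, blue; 420x560 float32, mm along the optical axis (not along the pixel's ray), 0 where there is no reading.
- ctrl.camera_model(name): a dict with "vfov" (degrees; the focal length in pixels is half the picture's height over the tangent of half this angle, whatever the lens; pixels are square), "cx", "cy" (the principal point, pixels), "D" ([k1, k2, p1, p2, k3] as OpenCV has them; the pictures are not rectified), "rvec" (rotation vector, rad) and "tvec" (3), from world to camera coordinates, as OpenCV has them; the wrist camera has in their place "tool_from_camera" (4x4, takes a point from camera to tool coordinates, whose origin is the TCP and whose axes are the tool frame's). Camera axes: x right, y down, z forward; pixel columns grow to the right and rows downward; lengths in mm; the calibration is good to about 2 mm. A picture is of the moment at which its call begins: read the wrist's pose just before it. camera_model takes no time and is no camera call.
- ctrl.sign_off(): hands the job in, once; it reports no verdict.
The state is a dict: "time_s": time; "joint_positions": joint angles; "joint_velocities": joint speeds; "tau": joint torques, N m; "tool_pos": TCP position; "ee_rot": TCP orientation; "force": force on the tool from outside, world axes, zero at the start; "ft_torque": the same for the moment, N m; "opening": finger opening in mm.
Only numpy, scipy, OpenCV 4.12 (cv2) and the standard library are available. Lean on these libraries where they do the work, as an engineer would, in place of code of your own. Each camera call takes 0.05 s, during which the arm holds its last target. There are 200 camera calls.

## Working session

There is one attempt and no reset: what is moved stays moved. The work goes in short steps, Python scripts to look and compute and a tool call to move; the robot and the scene stay as the last step left them, time stands still between calls to the robot, and variables do not carry over. Pictures are saved under pics/ and viewed, about 8 in all and at most 12, crops included, and the job is handed in when it is done.

Besides the shell and the picture viewer there is one more tool, called after ">>>" as a command line: name --argument value ..., lists and objects as JSON in quotes. play_rows: Moves the arm, as the interface text tells. Its arguments: {"type":"object","properties":{"deltas":{"type":"array","items":{"type":"array"}}},"required":["deltas"]}

```bash
mkdir -p pics; ls; python3 - <<'E'
from cell import ctrl
import cv2,numpy as np
s=ctrl.read_state();print(s)
for n in("top","side"):
    p,d=ctrl.snapshot(n);cv2.imwrite(f"pics/{n}0.png",p[:,:,::-1]);np.savez(f"{n}0.npz",p=p,d=d);print(n,ctrl.camera_model(n))
print(ctrl.camera_model("wrist"))
E
```

```text
pics
{'time_s': 0.0, 'joint_positions': array([ 1.13526482,  0.70709565, -0.02761017,  1.48498646,  0.02200336,
        0.9509117 , -0.0755052 ]), 'joint_velocities': array([-0.00146718, -0.00020911, -0.00067786, -0.00079506,  0.00188872,
       -0.00062463,  0.00010084]), 'tau': array([-4.50730622e-04, -8.83183551e+01,  1.23539798e+00, -2.36154896e+01,
        1.70735613e-02,  6.60849808e-03, -4.02441890e-05]), 'tool_pos': array([ 220.52447999, -530.70985415,  200.13471942]), 'ee_rot': array([ 3.14154977e+00,  1.09770285e-03, -1.17697339e+00]), 'force': array([-0.50884166, -0.17864651,  0.58461243]), 'ft_torque': array([ 0.01456383,  0.00750852, -0.02615536]), 'opening': 85.56072567073291}
top {'vfov': 43.260225037990246, 'cx': 278.78532788376475, 'cy': 212.17674308656188, 'D': array([-0.13954508,  0.        ,  0.        ,  0.        ,  0.        ]), 'rvec': array([ 2.12967649, -2.13419756,  0.22726507]), 'tvec': array([-254.54511789,  542.38050125,  936.69618169])}
side {'vfov': 57.29096314703183, 'cx': 278.67844594930887, 'cy': 213.1801547966568, 'D': array([0.00795869, 0.        , 0.        , 0.        , 0.        ]), 'rvec': array([ 2.2329095 , -0.03500645, -0.01434614]), 'tvec': array([-526.58245887,  -88.54646543, 1068.64034251])}
{'vfov': 71.24156161175652, 'cx': 283.5365105971689, 'cy': 206.32660276084786, 'D': array([0.00431146, 0.        , 0.        , 0.        , 0.        ]), 'tool_from_camera': array([[ 9.99999419e-01, -7.02051635e-04,  8.18067526e-04,
         2.40189327e-01],
       [ 4.62128277e-04,  9.64780424e-01,  2.63056115e-01,
        -6.55954339e+01],
       [-9.73934510e-04, -2.63055585e-01,  9.64780188e-01,
        -1.72911052e+02],
       [ 0.00000000e+00,  0.00000000e+00,  0.00000000e+00,
         1.00000000e+00]])}
```

View pics/top0.png

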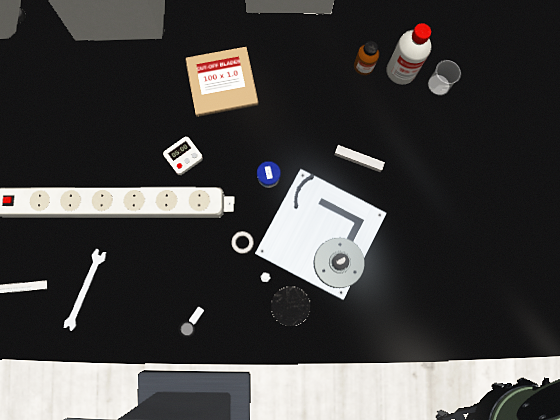

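View pics/side0.png

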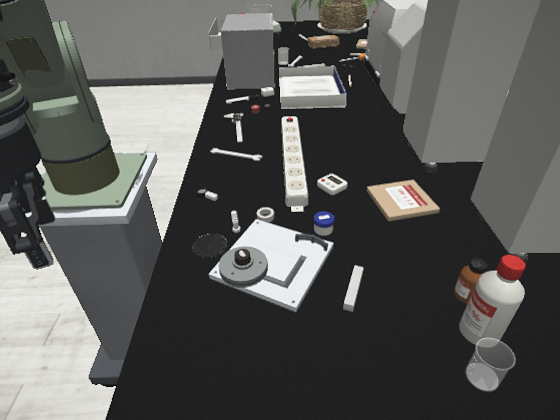

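The top view shows the plate at about (256–386, 170–299), with the carrier at (339,262). The slot corner is near (359,222), the short leg runs to about (320,203), and the cradle is at (300,190). The jar is at (268,174), the ring at (242,242) and the stud at (265,277). Next I'll measure.

```bash
cat > h.py <<'E'
import cv2,numpy as np
from cell import ctrl
from scipy.spatial.transform import Rotation as Ro
def cam(n):
    m=ctrl.camera_model(n);f=210/np.tan(np.radians(m["vfov"]/2))
    return m,np.array([[f,0,m["cx"]],[0,f,m["cy"]],[0,0,1]])
def ray(n,uv,z,state=None):
    m,K=cam(n)
    q=cv2.undistortPoints(np.array(uv,float).reshape(-1,1,2),K,m["D"]).reshape(-1,2)
    d=np.c_[q,np.ones(len(q))]
    if n=="wrist":
        T=m["tool_from_camera"];R=Ro.from_euler("xyz",state["ee_rot"]).as_matrix()
        Rw=R@T[:3,:3];c=R@T[:3,3]+state["tool_pos"]
    else:
        Rc=cv2.Rodrigues(m["rvec"])[0];Rw=Rc.T;c=-Rc.T@m["tvec"]
    d=d@Rw.T
    return c+d*((z-c[2])/d[:,2])[:,None]
E
python3 - <<'E'
from h import *
p=np.load("top0.npz")["p"];g=cv2.cvtColor(p,cv2.COLOR_RGB2GRAY)
m=(g>90).astype(np.uint8);m[:, :235]=0;m[:165]=0;m[310:]=0
n,l,st,c=cv2.connectedComponentsWithStats(m)
i=l[200,310] or l[190,330]
mm=(l==i).astype(np.uint8);print(st[i])
cn=max(cv2.findContours(mm,0,1)[0],key=cv2.contourArea)
box=cv2.boxPoints(cv2.minAreaRect(cn));print("box px",box)
w=ray("top",box,16);print("box world",w.round(1),np.linalg.norm(np.diff(w,axis=0),axis=1))
# orientation from the sides
def line(a,b):
    pts=cn.reshape(-1,2).astype(float);a=np.array(a);b=np.array(b);u=(b-a)/np.linalg.norm(b-a);L=np.linalg.norm(b-a)
    t=(pts-a)@u;e=abs((pts-a)@np.array([-u[1],u[0]]));return pts[(t>.1*L)&(t<.9*L)&(e<3)]
for k in range(4):
    q=line(box[k],box[(k+1)%4])
    if len(q)>5:
        W=ray("top",q,16)[:,:2].astype(np.float32);v=cv2.fitLine(W,2,0,.01,.01).ravel();print(k,len(q),np.degrees(np.arctan2(v[1],v[0])),v)
# named points
for nm,uv,z in[("carrier",(339,262),36),("corner",(355,224),16),("jar",(268,174),36),("ring",(242,242),16),("stud",(265,277),50),("bar",(360,157),18),("coaster",(291,306),5),("timer",(183,155),20),("loupe",(192,322),10)]:print(nm,ray("top",[uv],z)[0].round(0))
cv2.imwrite("pics/crop.png",cv2.resize(p[160:320,225:395,::-1],None,fx=4,fy=3.75,interpolation=2)[:600])
E
```

```text
[ 255  169  132  131 9495]
box px [[254.04987 253.35945]
 [299.4395  166.70642]
 [391.88434 215.1299 ]
 [346.4947  301.78293]]
box world [[ 468.8 -208.8   16. ]
 [ 641.  -297.9   16. ]
 [ 543.3 -479.    16. ]
 [ 375.7 -384.6   16. ]] [193.90828263 205.70745003 192.32103837]
0 69 -27.97823 [ 8.8312590e-01 -4.6913606e-01  5.5386230e+02 -2.5459065e+02]
1 77 62.317024 [ 4.6457890e-01  8.8553172e-01  5.9204443e+02 -3.8567212e+02]
2 23 -28.323702 [   0.88028115   -0.47445244  430.5175     -412.67337   ]
3 74 61.902473 [   0.47097376    0.8821472   423.1536     -297.40854   ]
carrier [ 450. -369.   36.]
corner [ 526. -405.   16.]
jar [ 621. -236.   36.]
ring [ 491. -186.   16.]
stud [ 421. -230.   50.]
bar [ 661. -419.   18.]
coaster [ 369. -279.    5.]
timer [664. -67.  20.]
loupe [339. -91.  10.]
```

View pics/crop.png

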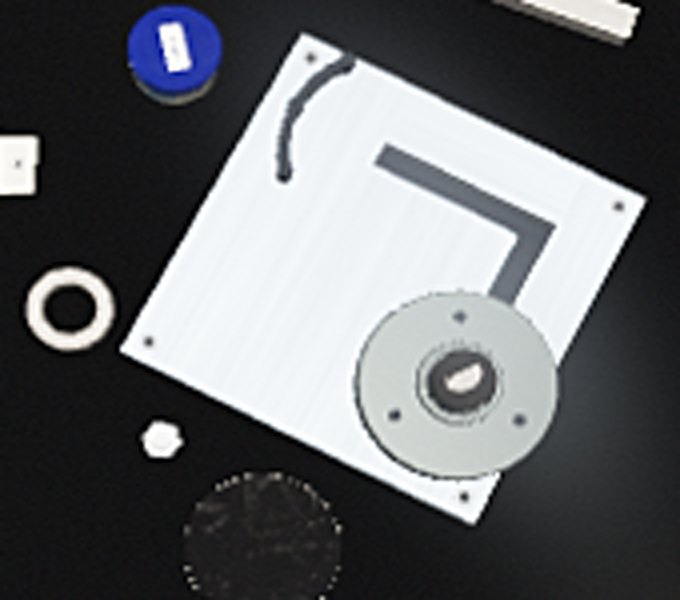

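```bash
cat >> h.py <<'E'
# fixture frame fit
EX=None
E
python3 - <<'E'
from h import *
px=lambda x,y:(225+x/4,160+y/3.75)
# crop pixel -> fixture points (plate corners, slot corners)
P=[((303,33),(95,115)),((646,200),(95,-75)),((122,350),(-95,115)),((476,524),(-95,-75)),((555,226),(62,-42)),((388,143),(62,52)),((375,163),(48,52)),((520,240),(48,-28))]
W=ray("top",[px(*a) for a,_ in P],16)[:,:2];F=np.array([b for _,b in P],float)
a=W.mean(0);b=F.mean(0);U,S,Vt=np.linalg.svd((F-b).T@(W-a));R=(U@Vt).T
t=a-R@b;print("yaw deg",np.degrees(np.arctan2(R[1,0],R[0,0])),"t",t)
print("res",(W-F@R.T-t).round(1).tolist())
np.savez("fix.npz",R=R,t=t)
inv=lambda w:(R.T@(np.array(w)[:2]-t)).round(1)
# carrier disc outline from colour
for uv,z in[((456,386),36),((462,381),60)]:
    w=ray("top",[px(*uv)],z)[0];print("carrier",w.round(1),inv(w))
f=lambda x,y:(R@[x,y]+t).round(1)
for q in[(-65,-35),(55,-35),(55,45)]:print(q,f(*q))
for o in[(621,-236),(491,-186),(421,-230),(661,-419),(369,-279)]:print("obj",o,inv(o))
E
```

```text
yaw deg -28.093303999058698 t [ 498.41024629 -357.68159714]
res [[0.4, 0.5], [0.0, 0.2], [0.1, -0.1], [0.4, -0.8], [-0.2, 1.3], [-0.3, -0.5], [1.4, -0.5], [-1.8, -0.1]]
carrier [ 448.1 -369.1   36. ] [-39.  -33.8]
carrier [ 448.3 -368.7   60. ] [-39.1 -33.3]
(-65, -35) [ 424.6 -357.9]
(55, -35) [ 530.4 -414.5]
(55, 45) [ 568.1 -343.9]
obj (621, -236) [ 50.8 165.1]
obj (491, -186) [-87.4 148. ]
obj (421, -230) [-128.4   76.2]
obj (661, -419) [172.3  22.5]
obj (369, -279) [-151.2    8.5]
```

>>> play_rows --deltas '[[0,[-2.0,-3.7,1.0],[0,0,-0.1]],[0,[-4.0,-7.4,2.5],[0,0,-0.22]],[0,[-6.0,-11.1,4.0],[0,0,-0.34]],[0,[-8.0,-14.8,5.5],[0,0,-0.46]],[0,[-10.0,-18.5,7.0],[0,0,-0.58]],[0,[-12.1,-22.2,8.0],[0,0,-0.687]],[0,[-12.1,-22.2,8.0],[0,0,-0.687]],[0,[-12.1,-22.2,8.0],[0,0,-0.687]]]'

```text
time_s: 1.1
tool_pos: [378.7, -334.6, 120.6]
ee_rot: [3.141, 0.0, -0.491]
force: [-0.1, -0.3, -0.3]
opening: -0.1
```

```bash
python3 - <<'E'
from h import *
s=ctrl.read_state();print({k:np.round(s[k],3) for k in("time_s","tool_pos","ee_rot","force","opening")})
Z=np.load("fix.npz");print("fixture",Z["R"].T@(s["tool_pos"][:2]-Z["t"]))
p,d=ctrl.snapshot("side");cv2.imwrite("pics/side1.png",cv2.resize(p[130:330,120:400,::-1],None,fx=2.8,fy=2.8))
m,K=cam("side");print("tcp px",cv2.projectPoints(s["tool_pos"]-[[0,0,0],[0,0,8],[0,0,21]],m["rvec"],m["tvec"],K,m["D"])[0].reshape(-1,2))
td=np.load("top0.npz")["d"];print("coaster depth",td[295:317:7,280:302:7],"bench",td[330,320],td[325,250])
E
```

```text
{'time_s': np.float64(1.1), 'tool_pos': array([ 378.75 , -334.574,  120.57 ]), 'ee_rot': array([ 3.141,  0.   , -0.491]), 'force': array([-0.125, -0.284, -0.346]), 'opening': np.float64(-0.116)}
fixture [-116.44391364  -35.96419473]
tcp px [[202.98018665 218.72948083]
 [203.58111597 221.98563983]
 [204.54049616 227.18509568]]
coaster depth [[1011.2057  1011.4498  1009.4646  1012.8478 ]
 [1005.0131  1012.2489  1011.6881  1010.7592 ]
 [1004.3397  1007.4527  1008.90564 1006.3872 ]
 [1006.32074 1005.043   1006.2063  1002.50146]] bench 1002.25305 1002.2189
```

View pics/side1.png

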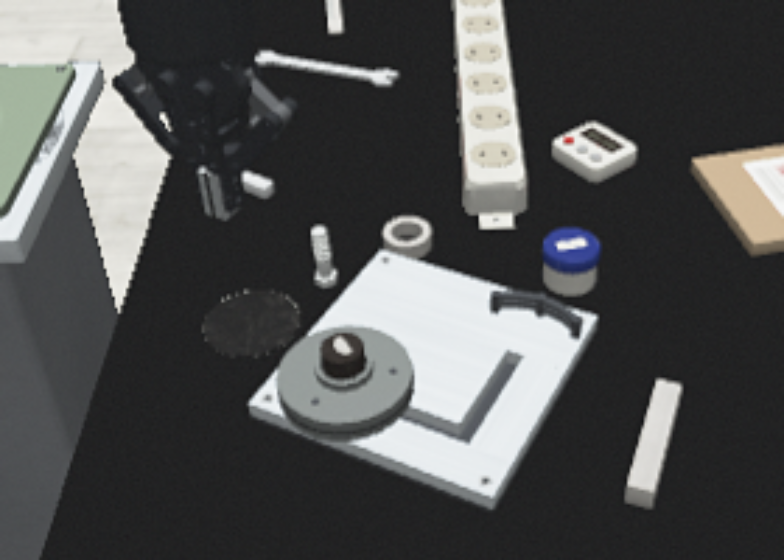

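The gripper is shut with its tips near crop (222,217). That is about 11 px above where the TCP projects, so I'll check the tip height from depth.

```bash
python3 - <<'E'
from h import *
s=ctrl.read_state();Z=np.load("fix.npz");print(s["time_s"],s["tool_pos"])
m,K=cam("side");Rc=cv2.Rodrigues(m["rvec"])[0]
pl=np.array([[x,y] for x,y in((95,115),(95,-75),(-95,115),(-95,-75))])@Z["R"].T+Z["t"]
uv=cv2.projectPoints(np.c_[pl,np.full(4,16.)],m["rvec"],m["tvec"],K,m["D"])[0].reshape(-1,2)
print("plate corners in crop px",((uv-[120,130])*2.8).round(0).tolist())
p,d=ctrl.snapshot("side")
v,u=np.mgrid[170:230,180:225];z=d[170:230,180:225].ravel()
q=cv2.undistortPoints(np.c_[u.ravel(),v.ravel()].astype(float).reshape(-1,1,2),K,m["D"]).reshape(-1,2)
X=(np.c_[q,np.ones(len(q))]*z[:,None]-m["tvec"])@Rc
k=(z>0)&(abs(X[:,0]-s["tool_pos"][0])<60)&(abs(X[:,1]-s["tool_pos"][1])<60)&(X[:,2]>30)
Y=X[k];V=v.ravel()[k]
for r in range(190,230,2):
    t=Y[V==r]
    if len(t):print(r,len(t),t.min(0).round(0),t.max(0).round(0),np.median(t,0).round(0))
print(d[205:230:3,200])
E
```

```text
1.15 [ 378.59212861 -334.85223534  120.64592644]
plate corners in crop px [[595.0, 317.0], [490.0, 498.0], [379.0, 250.0], [246.0, 403.0]]
190 20 [ 363. -361.  190.] [ 401. -338.  204.] [ 383. -350.  197.]
192 16 [ 366. -359.  183.] [ 397. -336.  199.] [ 382. -347.  191.]
194 17 [ 362. -348.  179.] [ 391. -335.  187.] [ 379. -344.  185.]
196 17 [ 363. -347.  173.] [ 392. -334.  183.] [ 379. -343.  180.]
198 17 [ 362. -348.  169.] [ 391. -334.  179.] [ 379. -343.  175.]
200 16 [ 363. -348.  165.] [ 391. -334.  174.] [ 379. -344.  171.]
202 15 [ 366. -347.  160.] [ 390. -335.  169.] [ 380. -344.  167.]
204 12 [ 368. -347.  160.] [ 387. -341.  165.] [ 379. -345.  163.]
206 10 [ 366. -348.  156.] [ 384. -341.  161.] [ 376. -344.  158.]
208 3 [ 376. -346.  153.] [ 379. -344.  155.] [ 378. -346.  155.]
[699.7209  703.9667  947.8875  938.3167  932.11053 921.4969  909.6991
 899.45605 891.0266 ]
```

```bash
python3 - <<'E'
from h import *
s=ctrl.read_state();Z=np.load("fix.npz");print(s["time_s"],s["tool_pos"],s["opening"])
p,d=ctrl.snapshot("wrist");cv2.imwrite("pics/wrist1.png",p[:,:,::-1])
m,K=cam("wrist");T=m["tool_from_camera"];R=Ro.from_euler("xyz",s["ee_rot"]).as_matrix()
def X(u,v):
    q=cv2.undistortPoints(np.array([[[u,v]]],float),K,m["D"]).ravel();return R@(T[:3,:3]@(np.r_[q,1]*d[v,u])+T[:3,3])+s["tool_pos"]
for u,v in((60,60),(500,60),(100,300),(280,60),(280,200),(280,300),(280,340),(280,380),(250,400),(310,400)):print(u,v,d[v,u],X(u,v).round(0))
for a in(-8,8,-21):print("tip px at tool z",a)
tp=np.array([[0,0,8],[0,0,0],[0,0,-34.]]);Ti=np.linalg.inv(T)
print(cv2.projectPoints(tp,cv2.Rodrigues(Ti[:3,:3])[0],Ti[:3,3],K,m["D"])[0].reshape(-1,2))
E
```

```text
1.2 [ 378.56027288 -334.91717261  120.70643785] -0.036608642139202674
60 60 529.6991 [ 109.   14. -287.]
500 60 254.9566 [ 601. -317.   14.]
100 300 1243.9442 [-611. -536. -802.]
280 60 267.41995 [ 434. -224.    0.]
280 200 302.83047 [ 371. -340.   -0.]
280 300 119.32727 [ 376. -336.  189.]
280 340 80.01601 [ 382. -326.  226.]
280 380 67.507454 [ 382. -326.  239.]
250 400 58.149124 [ 379. -320.  248.]
310 400 61.14325 [ 388. -328.  245.]
tip px at tool z -8
tip px at tool z 8
tip px at tool z -21
[[283.96194712 230.2062939 ]
 [283.98891484 234.56552401]
 [284.13424757 258.05653058]]
```

View pics/wrist1.png

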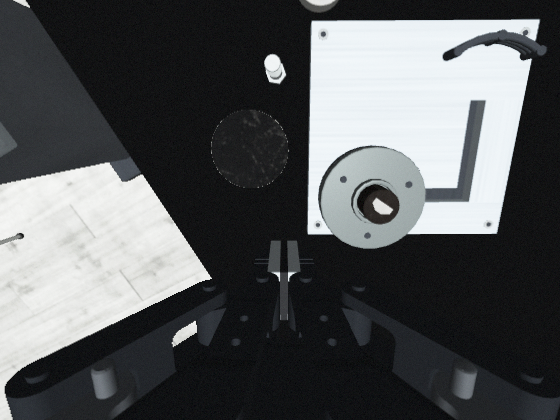

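Both cameras suggest the tips stand well behind the stated point. I'll profile the wrist depth around the tips before descending.

```bash
python3 - <<'E'
from h import *
s=ctrl.read_state()
p,d=ctrl.snapshot("wrist")
m,K=cam("wrist");T=m["tool_from_camera"]
for c in(275,283,292):
  for v in range(206,300,6):
    q=cv2.undistortPoints(np.array([[[c,v]]],float),K,m["D"]).ravel();print(c,v,d[v,c].round(1),(T[:3,:3]@(np.r_[q,1]*d[v,c])+T[:3,3]).round(0),p[v,c])
E
```

```text
275 206 305.3 [ -9.  15. 122.] [19 19 22]
275 212 306.2 [ -9.  21. 121.] [19 18 19]
275 218 308.7 [ -9.  28. 122.] [14 17 17]
275 224 310.2 [ -9.  34. 121.] [15 15 14]
275 230 311.7 [ -9.  41. 121.] [21 21 21]
275 236 314.8 [ -9.  48. 122.] [12 14 13]
275 242 145.4 [ -5. -10. -37.] [74 78 81]
275 248 139.0 [ -4. -10. -44.] [76 79 81]
275 254 132.5 [ -4. -10. -51.] [74 80 81]
275 260 125.4 [ -4. -10. -58.] [75 79 80]
275 266 121.1 [ -4. -10. -63.] [72 78 81]
275 272 116.3 [ -4. -10. -68.] [186 195 199]
275 278 110.0 [ -4. -11. -74.] [15 14 16]
275 284 105.1 [ -3. -11. -79.] [15 16 20]
275 290 101.7 [ -3. -11. -82.] [11 15 16]
275 296 99.4 [ -3. -10. -85.] [18 23 23]
283 206 306.3 [ -1.  15. 123.] [17 18 18]
283 212 306.3 [ -1.  21. 121.] [16 17 14]
283 218 307.9 [ -1.  27. 121.] [16 17 20]
283 224 309.4 [ -1.  34. 121.] [17 15 18]
283 230 312.1 [ -1.  41. 122.] [17 18 19]
283 236 313.8 [ -1.  48. 121.] [14 15 12]
283 242 146.6 [ -1. -10. -36.] [ 9 10  9]
283 248 139.6 [ -1. -10. -43.] [17 18 18]
283 254 131.8 [ -1. -10. -51.] [18 18 19]
283 260 125.7 [ -1. -10. -58.] [17 17 18]
283 26
[... 219 characters left out ...]
 -1.   1. -67.] [62 65 66]
292 206 304.1 [  9.  14. 121.] [18 18 19]
292 212 305.4 [  9.  21. 120.] [16 18 21]
292 218 307.1 [  9.  27. 120.] [17 18 18]
292 224 310.2 [  9.  34. 121.] [20 20 22]
292 230 310.5 [  9.  40. 120.] [18 21 20]
292 236 313.6 [  9.  48. 121.] [18 17 21]
292 242 146.8 [  4. -10. -36.] [75 80 82]
292 248 140.4 [  4.  -9. -43.] [73 76 81]
292 254 132.0 [  3. -10. -51.] [77 81 83]
292 260 127.4 [  3. -10. -56.] [78 83 83]
292 266 121.6 [  3. -10. -62.] [77 80 80]
292 272 116.0 [  3. -10. -68.] [185 193 197]
292 278 109.2 [  3. -11. -75.] [10  9 16]
292 284 104.9 [  3. -11. -79.] [16 20 23]
292 290 100.9 [  3. -11. -83.] [15 15 21]
292 296 99.8 [  3. -10. -85.] [17 18 18]
```

Both cameras agree with the fingers' known width: the tips are about 34 mm behind the reported TCP, not 8 mm ahead as stated. I'll descend partway and check.

>>> play_rows --deltas '[[0,[0,0.1,2.0],[0,0,0]],[0,[0,0,4.0],[0,0,0]],[0,[0,0,6.0],[0,0,0]],[0,[0,0,8.0],[0,0,0]],[0,[0,0,9.0],[0,0,0]],[0,[0,0,9.0],[0,0,0]]]'

```text
time_s: 2.05
tool_pos: [379.0, -334.1, 30.4]
ee_rot: [-3.142, 0.001, -0.49]
force: [0.1, -0.2, -0.3]
opening: 0.2
```

```bash
cat >> h.py <<'E'
def tips(row=None):
    "finger cloud from the side view, world: lowest rows"
    s=ctrl.read_state();Z=np.load("fix.npz");m,K=cam("side");Rc=cv2.Rodrigues(m["rvec"])[0]
    p,d=ctrl.snapshot("side")
    v,u=np.mgrid[0:420,0:560];z=d.ravel()
    q=cv2.undistortPoints(np.c_[u.ravel(),v.ravel()].astype(float).reshape(-1,1,2),K,m["D"]).reshape(-1,2)
    X=(np.c_[q,np.ones(len(q))]*z[:,None]-m["tvec"])@Rc
    k=(z>0)&(np.hypot(*(X[:,:2]-s["tool_pos"][:2]).T)<28)&(X[:,2]>s["tool_pos"][2]+20)&(X[:,2]>8)
    Y=X[k];Y=Y[Y[:,2].argsort()]
    print("t",s["time_s"],"tool",s["tool_pos"].round(1),"F",s["force"].round(1),"fix",(Z["R"].T@(s["tool_pos"][:2]-Z["t"])).round(1))
    print("tip z pct",np.percentile(Y[:,2],[0,1,2,5,10]).round(1),len(Y));return p,d
def carrier(p):
    "carrier centre in the fixture from a top picture, by the disc's grey outline"
E
python3 -c "
from h import *
tips()"
```

```text
t 2.05 tool [ 379.  -334.1   30.4] F [ 0.1 -0.2 -0.3] fix [-116.5  -35.5]
tip z pct [ 63.3  70.7  74.   85.2 106.9] 2098
```

>>> play_rows --deltas '[[0,[0,0,1.5],[0,0,0]],[0,[0,0,3.0],[0,0,0]],[0,[0,0,3.9],[0,0,0]],[0,[0.2,0,3.9],[0,0,0]],[0,[0.7,0,3.9],[0,0,0]],[0,[1.2,0,3.9],[0,0,0]],[0,[1.7,0,3.9],[0,0,0]],[0,[2.2,0,3.9],[0,0,0]]]'

```text
time_s: 3.1
tool_pos: [398.6, -344.5, -8.3]
ee_rot: [-3.142, 0.001, -0.49]
force: [-2.9, 1.8, 2.2]
opening: -0.1
```

```bash
python3 - <<'E'
from h import *
p,d=tips();cv2.imwrite("pics/side2.png",cv2.resize(p[130:330,120:400,::-1],None,fx=2.8,fy=2.8))
E
```

```text
t 3.1 tool [ 398.6 -344.5   -8.3] F [-2.9  1.8  2.2] fix [-94.2 -35.3]
tip z pct [14.5 16.9 30.1 37.  59.5] 2783
```

View pics/side2.png

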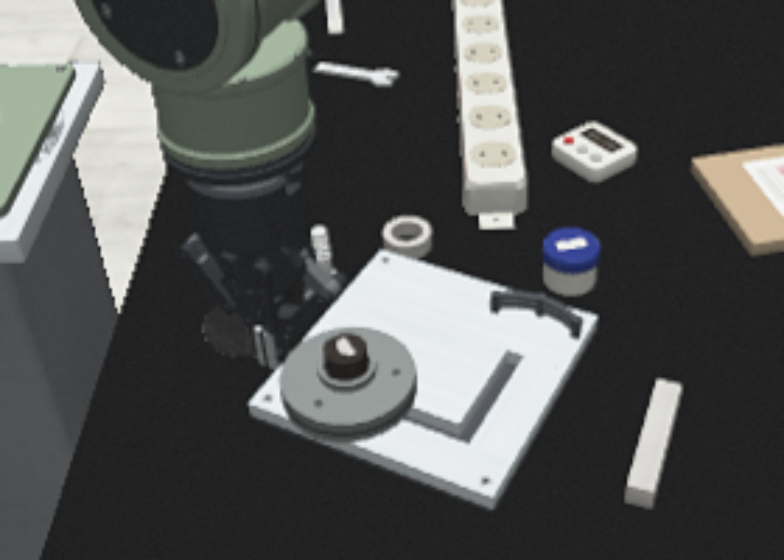

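Contact is made at about 3.4 N with the tips at about z 25, and the carrier has begun to move. The puck is well clear of the knuckles, so I'll go on pushing.

>>> play_rows --deltas '[[0,[0.5,0,0],[0,0,0]],[0,[1.0,0,0],[0,0,0]],[0,[1.5,0,0],[0,0,0]],[0,[2.0,0,0],[0,0,0]],[0,[2.5,0,0],[0,0,0]],[0,[3.0,0,0],[0,0,0]],[0,[3.5,0,0],[0,0,0]],[0,[4.0,0,0],[0,0,0]]]'

```text
time_s: 4.15
tool_pos: [434.2, -363.4, -8.4]
ee_rot: [-3.142, 0.0, -0.49]
force: [-3.7, 1.6, 2.0]
opening: -0.2
```

>>> play_rows --deltas '[[0,[0.5,0,0],[0,0,0]],[0,[1.0,0,0],[0,0,0]],[0,[1.5,0,0],[0,0,0]],[0,[2.0,0,0],[0,0,0]],[0,[2.5,0,0],[0,0,0]],[0,[3.0,0,0],[0,0,0]],[0,[3.4,0,0],[0,0,0]],[0,[3.6,0,0],[0,0,0]]]'

```text
time_s: 5.15
tool_pos: [465.9, -380.2, -8.5]
ee_rot: [-3.141, 0.0, -0.49]
force: [-2.9, 1.6, 2.7]
opening: 0.1
```

```bash
python3 - <<'E'
from h import *
p,d=tips();cv2.imwrite("pics/side3.png",cv2.resize(p[130:330,120:400,::-1],None,fx=2.8,fy=2.8))
E
```

```text
t 5.15 tool [ 465.9 -380.2   -8.5] F [-2.9  1.6  2.7] fix [-18.1 -35.2]
tip z pct [12.3 16.  16.5 18.5 37.7] 2808
```

View pics/side3.png

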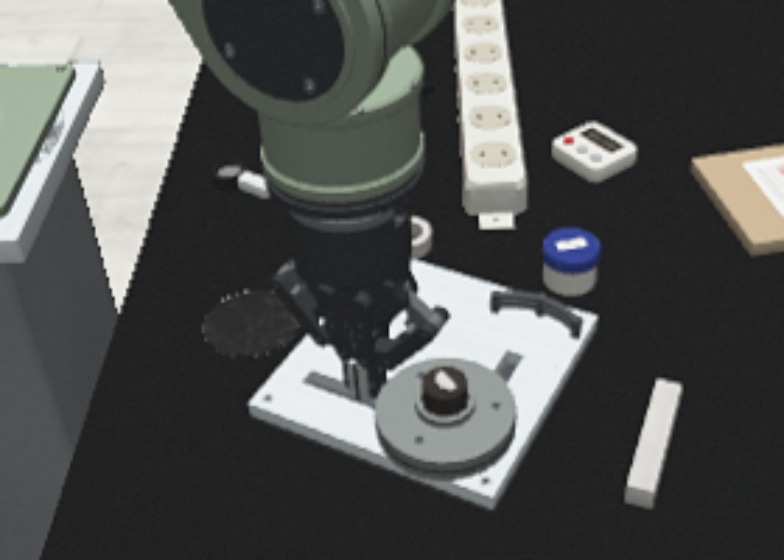

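```bash
cat > c.py <<'E'
from h import *
import sys
def fitc(n,p,d,lo=32,hi=40):
    "circle centre of points in the disc's top plane (depth, z 32..40), least squares on convex hull"
    Z=np.load("fix.npz");m,K=cam(n);Rc=cv2.Rodrigues(m["rvec"])[0]
    hsv=cv2.cvtColor(p,cv2.COLOR_RGB2HSV);g=p.mean(2)
    mk=((g>95)&(g<215)).astype(np.uint8)
    v,u=np.mgrid[0:420,0:560];uv=np.c_[u.ravel(),v.ravel()].astype(float)
    X=ray(n,uv,36.);q=cv2.undistortPoints(uv.reshape(-1,1,2),K,m["D"]).reshape(-1,2)
    D=(np.c_[q,np.ones(len(q))]*d.ravel()[:,None]-m["tvec"])@Rc
    F=(X[:,:2]-Z["t"])@Z["R"]
    k=(d.ravel()>0)&(D[:,2]>lo)&(D[:,2]<hi)&(abs(F)<130).all(1)
    k=cv2.morphologyEx(k.reshape(420,560).astype(np.uint8),2,np.ones((3,3)))
    n_,l,st,c=cv2.connectedComponentsWithStats(k);i=1+st[1:,4].argmax();kk=(l==i).ravel()
    (cx,cy),r=cv2.minEnclosingCircle(F[kk].astype(np.float32));print(n,"carrier fix",round(cx,1),round(cy,1),"r",round(r,1),"n",kk.sum())
for n in sys.argv[1:]:
    fitc(n,*ctrl.snapshot(n))
E
python3 c.py side top; python3 - <<'E'
from h import *
Z=np.load("fix.npz");w=ray("side",[(120+446/2.8,130+408/2.8)],36)[0];print((w[:2]-Z["t"])@Z["R"])
E
```

```text
side carrier fix 40.7 -35.9 r 50.0 n 1184
top carrier fix 28.4 94.9 r 7.1 n 24
[ 43.20587796 -33.97291333]
```

The carrier is at x ≈ 43–44, so about 10 mm remains. I'll take it slowly.

>>> play_rows --deltas '[[0,[0.3,0,0],[0,0,0]],[0,[0.6,0,0],[0,0,0]],[0,[0.8,0,0],[0,0,0]],[0,[0.9,0,0],[0,0,0]],[0,[1.0,0,0],[0,0,0]]]'

```text
time_s: 5.92
tool_pos: [474.5, -384.9, -8.4]
ee_rot: [-3.141, 0.0, -0.49]
force: [-3.6, 1.4, 0.0]
opening: 0.2
```

```bash
python3 - <<'E'
from h import *
s=ctrl.read_state();Z=np.load("fix.npz");print(s["force"],(s["tool_pos"][:2]-Z["t"])@Z["R"])
E
python3 c.py side
```

```text
[-3.56849766  1.42951898  0.04417267] [ -8.2960615  -35.24818861]
side carrier fix 50.8 -36.2 r 50.0 n 1199
```

>>> play_rows --deltas '[[0,[0.05,0,0],[0,0,0]],[0,[0.1,0,0],[0,0,0]],[0,[0.15,0,0],[0,0,0]]]'

```text
time_s: 6.35
tool_pos: [475.8, -385.6, -8.4]
ee_rot: [-3.142, 0.0, -0.49]
force: [-2.3, 0.4, 0.3]
opening: 0.0
```

The carrier is in the corner. I'll back off and go round the outside to the −y side.

>>> play_rows --deltas '[[0,[-1.0,0,0],[0,0,0]],[0,[-3.0,0,0],[0,0,0]],[0,[-3.0,3.0,0],[0,0,0]],[0,[-3.0,6.0,0],[0,0,0]],[0,[-2.0,7.9,0],[0,0,0]],[0,[1.0,7.9,0],[0,0,0]],[0,[4.0,7.9,0],[0,0,0]],[0,[6.2,7.9,0],[0,0,0]]]'

```text
time_s: 7.35
tool_pos: [494.6, -485.0, -8.3]
ee_rot: [-3.141, -0.001, -0.49]
force: [0.4, 0.3, -0.1]
opening: -0.1
```

>>> play_rows --deltas '[[0,[0,0,0],[0,0,0]]]'

```text
time_s: 7.48
tool_pos: [494.4, -484.5, -8.8]
ee_rot: [-3.141, -0.001, -0.49]
force: [-0.3, 0.3, -0.9]
opening: 0.0
```

```bash
python3 - <<'E'
from h import *
p,d=tips();cv2.imwrite("pics/side4.png",cv2.resize(p[130:330,120:400,::-1],None,fx=2.8,fy=2.8))
E
python3 c.py side top
```

```text
t 7.475 tool [ 494.4 -484.5   -8.8] F [-0.3  0.3 -0.9] fix [  56.2 -113.7]
tip z pct [22.6 32.4 36.5 48.6 70.2] 2457
side carrier fix 64.8 -24.9 r 44.8 n 409
top carrier fix 51.5 -32.5 r 48.5 n 1454
```

View pics/side4.png

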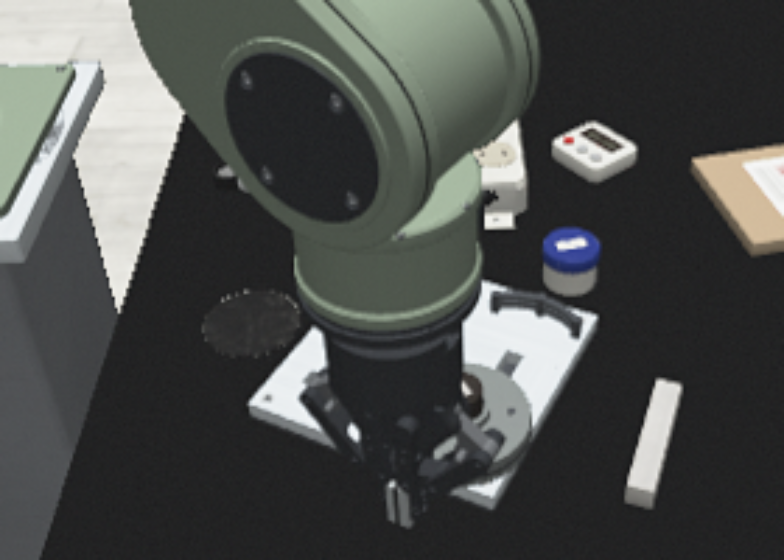

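```bash
python3 - <<'E'
from h import *
p,d=ctrl.snapshot("top");cv2.imwrite("pics/top4.png",cv2.resize(p[160:320,225:395,::-1],None,fx=4,fy=3.75,interpolation=2)[:600])
E
```

```text
(no output)
```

View pics/top4.png

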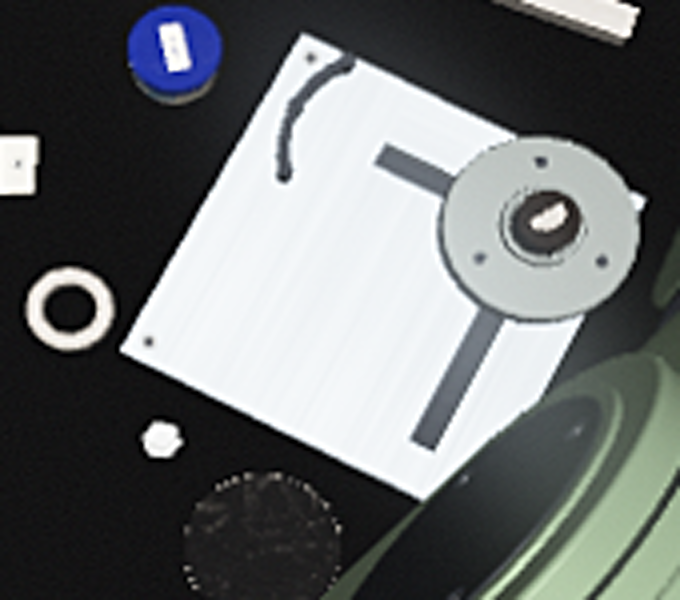

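The carrier sits unobstructed in the corner, its top face centred near crop (540,228) with the puck at (546,221). The plate and bystanders are unchanged.

```bash
python3 - <<'E'
from h import *
Z=np.load("fix.npz")
for c,z in(((540.5,228),36),((546,221),60)):
    w=ray("top",[(225+c[0]/4,160+c[1]/3.75)],z)[0];print((w[:2]-Z["t"])@Z["R"])
E
```

```text
[ 52.11847971 -33.53888249]
[ 50.77374831 -32.43035712]
```

The image gives x ≈ 52 and the contact estimate gives 55.5. The pin needs at least 53 to clear the inner corner, so I'll go back and nudge until the wall is felt.

>>> play_rows --deltas '[[0,[-3.0,0,0],[0,0,0]],[0,[-6.0,0,0],[0,0,0]],[0,[-9.0,0,0],[0,0,0]],[0,[-9.0,-3.0,0],[0,0,0]],[0,[-9.0,-6.0,0],[0,0,0]],[0,[-8.2,-7.9,0],[0,0,0]],[0,[-6.8,-7.9,0],[0,0,0]],[0,[-6.3,-7.9,0],[0,0,0]]]'

```text
time_s: 8.68
tool_pos: [475.4, -385.7, -8.4]
ee_rot: [3.141, -0.001, -0.49]
force: [0.2, -0.7, -0.8]
opening: -0.0
```

>>> play_rows --deltas '[[0,[0.1,0,0],[0,0,0]],[0,[0.15,0,0],[0,0,0]],[0,[0.2,0,0],[0,0,0]],[0,[0.2,0,0],[0,0,0]]]'

```text
time_s: 9.18
tool_pos: [476.4, -386.1, -8.5]
ee_rot: [3.142, 0.0, -0.49]
force: [-1.6, -0.0, -0.5]
opening: 0.3
```

>>> play_rows --deltas '[[0,[0.1,0,0],[0,0,0]],[0,[0.1,0,0],[0,0,0]]]'

```text
time_s: 9.43
tool_pos: [477.7, -386.5, -8.4]
ee_rot: [-3.142, -0.0, -0.49]
force: [-1.3, 1.4, -0.3]
opening: -0.0
```

>>> play_rows --deltas '[[0,[0.1,0,0],[0,0,0]],[0,[0.1,0,0],[0,0,0]]]'

```text
time_s: 9.68
tool_pos: [478.5, -387.0, -8.4]
ee_rot: [-3.141, -0.0, -0.49]
force: [-0.3, 0.3, -0.6]
opening: -0.2
```

>>> play_rows --deltas '[[0,[0.1,0,0],[0,0,0]],[0,[0.1,0,0],[0,0,0]]]'

```text
time_s: 9.93
tool_pos: [479.5, -387.5, -8.4]
ee_rot: [-3.142, -0.0, -0.49]
force: [-0.1, -0.3, -1.0]
opening: -0.0
```

```bash
python3 - <<'E'
from h import *
s=ctrl.read_state();Z=np.load("fix.npz");print(s["force"],(s["tool_pos"][:2]-Z["t"])@Z["R"])
E
python3 c.py side
```

```text
[-0.14658521 -0.30751189 -1.03230831] [ -2.69713001 -35.19133349]
side carrier fix 55.9 -36.3 r 50.4 n 1230
```

Now x ≈ 56 by both cameras' scale. I'll go round again.

>>> play_rows --deltas '[[0,[-1.0,0,0],[0,0,0]],[0,[-3.5,0,0],[0,0,0]],[0,[-3.5,3.0,0],[0,0,0]],[0,[-3.5,6.0,0],[0,0,0]],[0,[-2.5,7.8,0],[0,0,0]],[0,[0.5,7.8,0],[0,0,0]],[0,[3.5,7.8,0],[0,0,0]],[0,[5.9,7.8,0],[0,0,0]]]'

```text
time_s: 10.98
tool_pos: [495.8, -484.6, -8.2]
ee_rot: [-3.141, -0.001, -0.49]
force: [-0.6, -0.3, -0.7]
opening: 0.1
```

```bash
python3 c.py top; python3 - <<'E'
from h import *
s=ctrl.read_state();Z=np.load("fix.npz");print(s["force"],(s["tool_pos"][:2]-Z["t"])@Z["R"])
E
```

```text
top carrier fix 56.1 -32.4 r 48.3 n 1437
[ 4.66398066 -2.03735676  0.57557341] [  59.58634647 -112.48510343]
```

>>> play_rows --deltas '[[0,[0,-0.4,0],[0,0,0]],[0,[0,-1.0,0],[0,0,0]],[0,[0,-1.4,0],[0,0,0]],[0,[0,-1.8,0],[0,0,0]],[0,[0,-2.2,0],[0,0,0]],[0,[0,-2.6,0],[0,0,0]],[0,[0,-3.0,0],[0,0,0]]]'

```text
time_s: 11.9
tool_pos: [508.8, -457.7, -8.3]
ee_rot: [3.141, -0.0, -0.49]
force: [-1.9, -2.8, 1.6]
opening: 0.1
```

```bash
python3 c.py top; python3 - <<'E'
from h import *
s=ctrl.read_state();Z=np.load("fix.npz");print(s["force"],(s["tool_pos"][:2]-Z["t"])@Z["R"])
E
```

```text
top carrier fix 55.9 -23.1 r 48.0 n 1203
[-1.2331448  -1.6051833   1.11642429] [ 56.26384528 -82.57080337]
```

It moves freely, with y now about −23 and x at 56. Continuing.

>>> play_rows --deltas '[[0,[0,-0.4,0],[0,0,0]],[0,[0,-0.8,0],[0,0,0]],[0,[0,-1.2,0],[0,0,0]],[0,[0,-1.6,0],[0,0,0]],[0,[0,-2.0,0],[0,0,0]],[0,[0,-2.4,0],[0,0,0]],[0,[0,-2.8,0],[0,0,0]],[0,[0,-3.2,0],[0,0,0]]]'

```text
time_s: 12.95
tool_pos: [524.0, -429.2, -8.4]
ee_rot: [3.142, -0.0, -0.49]
force: [-1.4, -3.2, 3.6]
opening: 0.3
```

>>> play_rows --deltas '[[0,[0,-0.4,0],[0,0,0]],[0,[0,-0.8,0],[0,0,0]],[0,[0,-1.2,0],[0,0,0]],[0,[0,-1.6,0],[0,0,0]],[0,[0,-2.0,0],[0,0,0]],[0,[0,-2.3,0],[0,0,0]],[0,[0,-2.6,0],[0,0,0]],[0,[0,-2.8,0],[0,0,0]]]'

```text
time_s: 13.95
tool_pos: [537.1, -404.4, -8.5]
ee_rot: [-3.141, 0.0, -0.49]
force: [-1.8, -2.9, 1.8]
opening: -0.1
```

```bash
python3 c.py top side; python3 - <<'E'
from h import *
s=ctrl.read_state();Z=np.load("fix.npz");print(s["force"],(s["tool_pos"][:2]-Z["t"])@Z["R"])
E
```

```text
top carrier fix 57.1 45.1 r 46.0 n 667
side carrier fix 83.7 25.0 r 39.1 n 215
[ 0.17296793 -1.51874035  1.06468036] [ 56.1235684  -22.79065633]
```

>>> play_rows --deltas '[[0,[0,-0.2,0],[0,0,0]],[0,[0,-0.4,0],[0,0,0]],[0,[0,-0.6,0],[0,0,0]],[0,[0,-0.7,0],[0,0,0]],[0,[0,-0.8,0],[0,0,0]],[0,[0,-0.85,0],[0,0,0]],[0,[0,-0.9,0],[0,0,0]]]'

```text
time_s: 14.92
tool_pos: [541.3, -396.6, -8.4]
ee_rot: [-3.141, 0.0, -0.49]
force: [-1.4, -1.6, -0.0]
opening: 0.0
```

>>> play_rows --deltas '[[0,[0,-0.05,0],[0,0,0]],[0,[0,-0.1,0],[0,0,0]]]'

```text
time_s: 15.18
tool_pos: [541.7, -395.7, -8.5]
ee_rot: [-3.141, 0.0, -0.49]
force: [-1.9, -1.1, 0.3]
opening: 0.2
```

Estimated y is 44–46. I'll back off, lift clear and look.

>>> play_rows --deltas '[[0,[0,1.0,0],[0,0,0]],[0,[0,4.0,0],[0,0,0]],[0,[0,8.0,0],[0,0,0]],[0,[0,10.0,-3.0],[0,0,0]],[0,[-4.0,12.0,-7.0],[0,0,0]],[0,[-8.0,12.0,-10.0],[0,0,0]],[0,[-12.0,12.0,-10.0],[0,0,0]],[0,[-12.0,12.0,-10.0],[0,0,0]]]'

```text
time_s: 16.18
tool_pos: [376.9, -445.2, 92.4]
ee_rot: [3.141, 0.001, -0.492]
force: [0.9, 0.2, -0.1]
opening: 0.0
```

```bash
python3 c.py top side; python3 - <<'E'
from h import *
s=ctrl.read_state();print(s["time_s"],s["force"],s["tool_pos"])
p,d=ctrl.snapshot("top");cv2.imwrite("pics/top5.png",cv2.resize(p[160:320,225:395,::-1],None,fx=4,fy=3.75,interpolation=2)[:600])
E
```

```text
top carrier fix 57.8 50.2 r 51.5 n 1446
side carrier fix 56.8 47.9 r 53.6 n 1033
16.275 [ 0.43718248 -0.61172498 -0.816124  ] [ 379.50363923 -445.81792493   91.87418073]
```

View pics/top5.png

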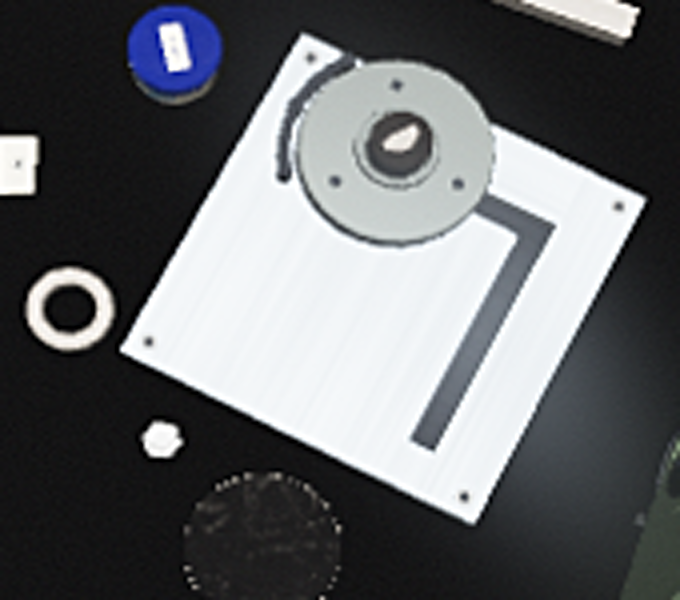

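```bash
python3 - <<'E'
from h import *
Z=np.load("fix.npz")
# three screw holes (z 36) -> their centroid is the axis; outline centre; puck
H=[(397,85),(335,181),(458,184)];H0=[(541,162),(480,258),(602,261)];Hs=[(460,317),(395,414),(519,420)]
f=lambda c,z:((ray("top",[(225+c[0]/4,160+c[1]/3.75)],z)[0][:2]-Z["t"])@Z["R"]).round(1)
for h in(Hs,H0,H):print("holes",np.mean([f(c,36) for c in h],0),[f(c,36).tolist() for c in h])
print("outline",f((396,150.5),36),"puck",f((400,144),60))
E
```

```text
holes [-37.43333333 -34.13333333] [[-6.9, -19.8], [-65.0, -14.7], [-40.4, -67.9]]
holes [ 52.8        -33.53333333] [[83.1, -18.6], [24.5, -14.7], [50.8, -67.3]]
holes [55.93333333 45.93333333] [[86.5, 61.3], [27.4, 64.7], [53.9, 11.8]]
outline [55.4 46.1] puck [53.4 45.8]
```

```bash
python3 -c "
from cell import ctrl
print(ctrl.sign_off())"
```

```text
the job is handed in; nothing more can be done
None
```

I pushed the carrier along the long leg into the corner, then along the short leg to the home end. I then backed the gripper off, lifted it clear and handed the job in at about 16 s of the 48 s. The sign-off gives no verdict.

**Final position:** the last top view put the carrier at fixture x ≈ 55.5–56 and y ≈ 46. The target is 55 and 45, with x allowed 49–61 and y allowed 40–50. The specimen looks centred in its nest, the bystanders visible in that view look unmoved, and the gripper was well away with nothing pressing on it. The wrist force read at most about 5 N at the ends of the moves.

**Checks that failed or disagreed:**
- **Fingertips:** the side and wrist cameras both showed the shut fingertips about 34 mm behind the reported TCP, where the text says 8 mm ahead. I set the pushing height from the cameras, with the tips about 25 mm above the bench.
- **Corner position:** after the first push my contact estimate gave x = 55.5 but the image gave about 52, too short for the pin to turn the corner cleanly. I went back and nudged it to about 56.
- **Corner wall:** I never felt the clear rise in force I was looking for at the corner wall.
- **Final automatic fit:** the automatic outline fit gave y of 48–50 because it also picked up the cradle. I discarded it for the hand-read screw holes and disc outline, which agree with each other.

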